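# Nest the clean beakers mouth-down on the storage tray

## Robot

A 6-joint arm with a two-finger parallel gripper is mounted at the origin on the work surface. World frame = base frame: x ahead of the robot, y to its left, z up, the work surface at z = 0. Lengths are in m, angles in rad, forces in N, time in s.
With the tool pointing down it reaches from about 0.375 to 0.75 m from the base axis. Payload 9 kg.
Tool frame: the origin (TCP) lies midway between the tips of the shut fingers; the grasp point (between the pads) lies 19 mm behind it; z points along the fingers, y is the line along which they close (so a half turn about z gives the same grasp; the last joint's range is limited). The gripper opens to 85 mm and grips with 20 to 120 N. Pads are 22 mm wide; open, the fingers measure 114 mm over their backs; the gripper's body (76 mm by 85 mm) begins 54 mm behind the grasp point. The pads swing forward as they close: fully open they stand 13 mm farther back than shut.
Start: joints at [-1.401, 0.104, 0.097, 1.564, 0, 1.353], TCP at [0.227, -0.555, 0.231] pointing down, gripper open.
Joint ranges: [-2.99, 2.99], [-0.84, 1.86], [-1.1, 1.16], [-1.84, 2.11], [-1.51, 1.56], [-3.14, 3.14]. Speed limits (rad/s): [2.22, 2.22, 2.57, 3.14, 3.14, 3.14].

## Interface

Orientations are given as [roll, pitch, yaw] about the fixed x, y, z axes, in that order (R = Rz(yaw) Ry(pitch) Rx(roll)).
In Python, from bench import observe, optics, arm gives the robot as it stands. The module is installed in compiled form; this text tells all that it offers.
- The arm moves only by the tool apply_moves, never from a script. Its argument "deltas" is a list of rows, each a list of 3 entries, a list of its own where there are three numbers: the opening, from -1 (shut) to 1 (fully open), then the shift along the tool's x, y, z scaled (see below), then the turn about the tool's z scaled (see below). A call has exactly 10 rows; each row shifts and turns the commanded pose from where the row before left it, along the tool's axes as they then stand; what a row does not reach is not made up. The controller multiplies each number of a shift by 30 mm and each number of a turn by pi rad. A row lasts 1/12 s, in which the tool goes at most 41.7 mm and 7.16 degrees, less where a joint would pass 70% of its speed; a pose out of reach is approached as far as the arm can. A call with a number of a shift or a turn outside -1 to 1 is refused whole. A call with a gripper value outside its range is refused whole. The fingers move at their own pace and stop on an object; "newtons" is the grip in N (left out, the last holds). Time passes only in rows, so rows that do not move let the fingers close, or fill a call up. It gives the time, the measured TCP pose, the force, the opening and the grip force at its end, in the units of the state.
- observe(): the state, without advancing time (a new reading comes with each control period).
- optics.camera(name): name is "scene" or "top" or "wrist"; returns (picture, depth): 420x560x3 uint8, red, green, blue; 420x560 float32, m along the optical axis (not along the pixel's ray), 0 where there is no reading.
- optics.camera_params(name): a dict with "vfov" (degrees; the focal length in pixels is half the picture's height over the tangent of half this angle, whatever the lens; pixels are square), "cx", "cy" (the principal point, pixels), "position" and "rotation" of the camera in the world. Camera axes: x right, y down, z forward; pixel columns grow to the right and rows downward; lengths in m; the calibration is good to about 2 mm. A picture is of the moment at which its call begins: read the wrist's pose just before it. camera_params takes no time and is no camera call; for the wrist camera it gives the pose at the moment of the call.
- arm.close_job(): hands the job in; it is judged then, once.
The state is a dict: "clock": time; "qpos": joint angles; "qd": joint speeds; "effort": joint torques, N m; "eef_pos": TCP position; "tool_rot": TCP orientation; "wrist_force": force on the tool from outside, world axes, zero at the start; "ft_torque": the same for the moment, N m; "finger_gap": opening from 0.0 (shut) to 1.0 (fully open); "finger_force": force on a finger pad.
Only numpy, scipy, OpenCV 4.12 (cv2) and the standard library are available. Lean on these libraries where they do the work, as an engineer would, in place of code of your own. Each camera call takes 0.05 s, during which the arm holds its last target. There are 200 camera calls.

## Task

The three plastic beakers on the draining mat are dry: put them away nested on the steel tray, mouth-down as they stand now. Set the smallest down on the tray, cover it with the middle one and cover that with the largest, so that all three stand one inside the other with their rims flat on the tray floor, and let go of them. Do not tip a beaker over, and leave the wash bottle, the slide boxes and the tube rack where they are.

Things in the scene. Friction and masses are not known exactly. Their poses are not given: they have to be found in the camera images.
- beaker_small_mid (a point): Smallest beaker (off-white plastic, tapered, three small pouring lips at the mouth), loose, standing mouth-down: 64 mm high, outer diameter 54 mm at the mouth (bottom as it stands), 38 mm at the closed flat base (top as it stands), wall and base 3 mm, about 25 g. This point is on its axis, half-way up (32 mm above the rim); z points along the axis, from mouth to base, up as it stands.
- beaker_medium_mid (a point): Middle beaker, same kind and stance: 86 mm high, outer diameter 70 mm at the mouth (bottom), 48 mm at the closed base (top), wall and base 3 mm, about 40 g. Point on its axis, half-way up (43 mm above the rim); z from mouth to base. Over the small beaker it has about 5 mm of play all round once down; it then rests on its own rim.
- beaker_large_mid (a point): Largest beaker, same kind and stance: 110 mm high, outer diameter 86 mm at the mouth (bottom), 58 mm at the closed base (top), wall and base 3 mm, about 60 g. Point on its axis, half-way up (55 mm above the rim); z from mouth to base. Over the middle beaker it has about 5 mm of play all round once down; it then rests on its own rim. All three can be gripped across the wall from above, near the closed end.
- tray_floor (a point): Shallow rectangular stainless steel storage tray, fixed to the bench, empty: outside 200 mm (its x) by 260 mm (its y), floor 3 mm above the bench, upright edge 3 mm thick and 18 mm high over the bench. This point is the centre of the tray's floor, on its upper face; z up. The tray may be on the left or the right, with the draining mat on the other side.
- mat: Dark ribbed rubber draining mat, fixed, 240 mm (its x) by 320 mm (its y), 6 mm thick, on which the beakers stand at the start, in no set order. Origin at the centre of its underside.
- wash_bottle: Bystander: clear plastic wash bottle, 66 mm in diameter, 185 mm high with its bent nozzle. Origin at the centre of its underside, z up.
- slide_boxes: Bystander: two white boxes of microscope slides one upon the other, 85 x 140 x 64 mm together. Origin at the centre of the underside, z up.
- tube_rack: Bystander: white rack of capped blood tubes, 65 x 170 mm, 99 mm high with the tubes. Origin at the centre of its underside, z up.
Not all that is in view belongs to the job. Leave any black look-alike of the part that bears beaker_large_mid alone.

How it is judged:
By the outcome, as a careful person would: the job done as asked, in the order asked, and still so for the second after the job is handed in, with the robot touching nothing.
It also fails if it takes over 72 s, if anything falls off the work surface, if the arm or the gripper's body presses on something with over 40 N, if the wrist force passes 120 N, or if a joint passes its speed limit or range.

## Working session

There is one attempt and no reset: what is moved stays moved. The work goes in short steps, Python scripts to look and compute and a tool call to move; the robot and the scene stay as the last step left them, time stands still between calls to the robot, and variables do not carry over. Pictures are saved under pics/ and viewed, at most 10 in all, crops included, and the job is handed in when it is done.

Besides the shell and the picture viewer there is one more tool, called after ">>>" as a command line: name --argument value ..., lists and objects as JSON in quotes. apply_moves: Moves the arm, as the interface text tells. Shifts and turns lie within -1 to 1; 1 stands for 30 mm of shift or pi rad of turn. Its arguments: {"type":"object","properties":{"deltas":{"type":"array"},"newtons":{"type":"number"}},"required":["deltas"]}

```bash
mkdir -p pics; cat > h.py <<'E'
import numpy as np, cv2
from bench import observe, optics, arm
def cam(n):
    p=optics.camera_params(n); im,d=optics.camera(n); return p,im,d
def pts(p,d):
    h,w=d.shape; f=h/2/np.tan(np.radians(p["vfov"])/2)
    u,v=np.meshgrid(np.arange(w),np.arange(h))
    c=np.stack([(u-p["cx"])/f*d,(v-p["cy"])/f*d,d],-1)
    P=c@np.array(p["rotation"]).T+np.array(p["position"]); P[d<=0]=np.nan
    return P
E
python3 - <<'E'
from h import *
s=observe(); print(s)
for n in("top","scene"):
    p,im,d=cam(n); print(n,p,(d>0).mean()); np.savez(n,im=im,P=pts(p,d)); cv2.imwrite(f"pics/{n}0.png",im[...,::-1])
E
```

```text
{'clock': 0.0, 'qpos': array([-1.40072126e+00,  1.04706849e-01,  9.64854950e-02,  1.56388177e+00,
       -5.51354392e-06,  1.35309530e+00]), 'qd': array([-5.51736253e-04, -2.26733560e-04,  1.71557781e-03, -1.70916203e-03,
       -1.87784959e-03,  7.22768625e-05]), 'effort': array([-3.54879521e-03, -5.56925082e+01,  5.03652513e+01,  1.64239289e-02,
       -4.48986439e-04,  1.25572521e-05]), 'eef_pos': array([ 0.22682966, -0.55512635,  0.23052682]), 'tool_rot': array([-3.14031551e+00, -2.76866529e-04,  3.87775917e-01]), 'wrist_force': array([ 0.24434243, -0.14328404, -0.51688418]), 'ft_torque': array([-0.01368486, -0.00537619, -0.05306312]), 'finger_force': 0.0, 'finger_gap': 1.00056891800534}
top {'vfov': 49.91847478715806, 'cx': 277.65148510793074, 'cy': 205.40139847449078, 'position': array([ 0.43031559, -0.01665322,  1.59780917]), 'rotation': array([-3.050135  ,  0.00671151, -1.56113312])} 0.995969387755102Traceback (most recent call last):
  File "<stdin>", line 4, in <module>
  File "h.py", line 9, in pts
    P=c@np.array(p["rotation"]).T+np.array(p["position"]); P[d<=0]=np.nan
      ~~~~~~~~~~~~~~~~~~~~~~~~~~~^~~~~~~~~~~~~~~~~~~~~~~~
ValueError: operands could not be broadcast together with shapes (420,560) (3,)
```

Rotation is rpy; fix.

```bash
sed -i 's/np.array(p\["rotation"\]).T/Rotation.from_euler("xyz",p["rotation"]).as_matrix().T/; 1a from scipy.spatial.transform import Rotation' h.py
python3 - <<'E'
from h import *
for n in("top","scene"):
    p,im,d=cam(n); P=pts(p,d); np.savez(n,im=im,P=P); cv2.imwrite(f"pics/{n}0.png",im[...,::-1])
    print(n,p,np.round([P[210,280],P[300,100],P[300,450]],3))
E
```

```text
top {'vfov': 49.91847478715806, 'cx': 277.65148510793074, 'cy': 205.40139847449078, 'position': array([ 0.43031559, -0.01665322,  1.59780917]), 'rotation': array([-3.050135  ,  0.00671151, -1.56113312])} [[ 0.561 -0.013 -0.002]
 [ 0.238  0.616 -0.005]
 [ 0.251 -0.609 -0.004]]
scene {'vfov': 53.2643220368896, 'cx': 278.2243580505358, 'cy': 204.2714271384403, 'position': array([1.16559872, 0.65607216, 0.94198918]), 'rotation': array([-2.33883359, -0.02076787,  2.42235863])} [[ 0.521 -0.042 -0.   ]
 [ 1.044 -0.687 -0.747]
 [ 0.452  0.512  0.064]]
```

View pics/top0.png

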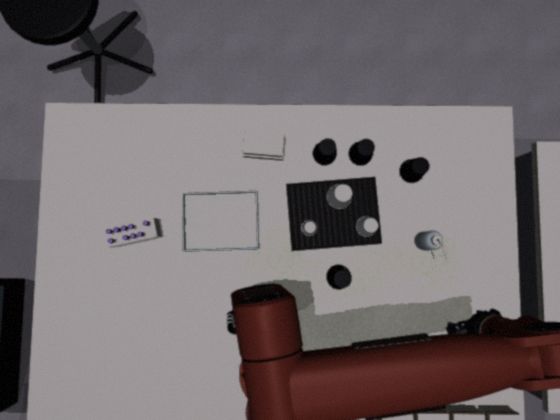

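View pics/scene0.png

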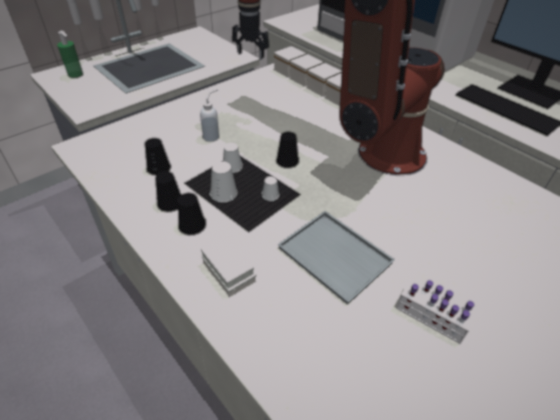

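The top view shows the three off-white beakers on the ribbed mat: large at (341,193), medium at (368,226), small at (309,228). The four black ones, at (325,151), (362,151), (414,169) and (339,277), are look-alikes and not mine. The tray is at (221,221), left of the mat. I'll measure and confirm with a crop.

```bash
cat > m.py <<'E'
from h import *
for n in("top","scene"):
    z=np.load(n+".npz"); im,P=z["im"],z["P"]
    print(n)
    for nm,c,top in(("S",(309,228),.070),("M",(368,226),.092),("L",(341,193),.116)):
        if n=="scene": c=dict(S=(270,186),M=(231,155),L=(223,180))[nm]
        v,u=np.mgrid[:420,:560]; near=(abs(u-c[0])<25)&(abs(v-c[1])<25)
        br=im.mean(-1)>90
        m=near&br&(abs(P[...,2]-top)<.007)
        k,l,st,ce=cv2.connectedComponentsWithStats(m.astype(np.uint8)); i=1+np.argmax(st[1:,4]); m=l==i
        q=P[m]; (cx,cy),r=cv2.minEnclosingCircle(q[:,:2].astype(np.float32))
        print(nm,m.sum(),"med z",np.median(q[:,2]).round(4),"mean",q.mean(0).round(4),"circ",round(cx,4),round(cy,4),"D",round(2*r,4),"ext",np.ptp(q[:,:2],axis=0).round(3))
z=np.load("top.npz"); im,P=z["im"],z["P"]
m=np.zeros((420,560),bool); m[180:262,172:268]=1
m&=P[...,2]>.010
print("tray rect (rim)",cv2.minAreaRect(P[m][:,:2].astype(np.float32)),m.sum(), P[210:230,210:230,2].mean())
g=np.zeros((420,560),bool); g[170:260,275:390]=1; g&=im.mean(-1)<60
print("mat z",np.nanmedian(P[g][:,2]))
c=cv2.resize(im[130:300,160:450],None,fx=2.7,fy=2.7,interpolation=2); cv2.imwrite("pics/crop.png",np.clip(c*1.3,0,255)[...,::-1])
E
python3 m.py
```

```text
top
S 100 med z 0.0698 mean [ 0.4982 -0.1135  0.0696] circ 0.4985 -0.1135 D 0.039 ext [0.034 0.038]
M 166 med z 0.0926 mean [ 0.5059 -0.3141  0.0926] circ 0.5055 -0.3142 D 0.0488 ext [0.047 0.048]
L 242 med z 0.1155 mean [ 0.6105 -0.2197  0.1155] circ 0.61 -0.2198 D 0.0594 ext [0.057 0.057]
scene
S 89 med z 0.0675 mean [ 0.5034 -0.1099  0.0675] circ 0.5022 -0.1102 D 0.0416 ext [0.039 0.039]
M 111 med z 0.0892 mean [ 0.5104 -0.3104  0.0892] circ 0.5108 -0.3122 D 0.0535 ext [0.05  0.047]
L 195 med z 0.1136 mean [ 0.6154 -0.2158  0.1136] circ 0.6139 -0.2182 D 0.0629 ext [0.056 0.062]
tray rect (rim) ((0.5186605453491211, 0.19757486879825592), (0.3170107305049896, 0.27000656723976135), 87.69536590576172) 601 0.002789148457672226
mat z 0.0059294895764928635[ WARN:0@0.294] global loadsave.cpp:1063 imwrite_ Unsupported depth image for selected encoder is fallbacked to CV_8U.
```

View pics/crop.png

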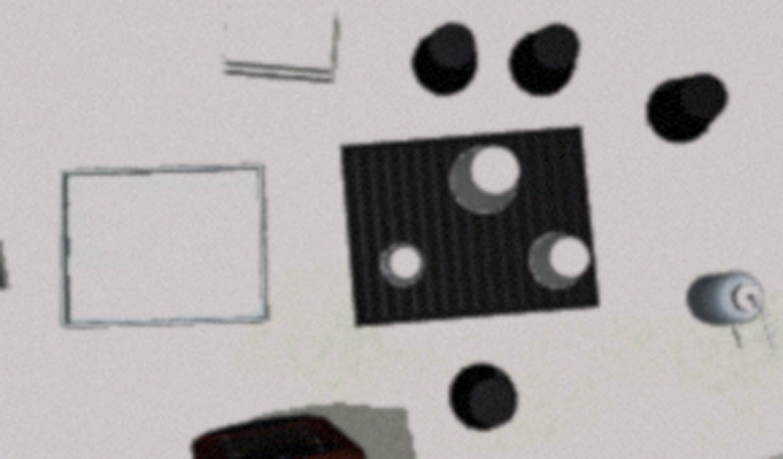

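Sizes and heights match, so the pale three are confirmed: S about (0.500,-0.112), M about (0.508,-0.313), L about (0.612,-0.219). The tray centre is near (0.52,0.20). First I turn the tool to yaw 90° so that tool x = world +y and tool y = world +x.

>>> apply_moves --deltas '[[1,[0,0,0],-0.0377],[1,[0,0,0],-0.0377],[1,[0,0,0],-0.0377],[1,[0,0,0],-0.0377],[1,[0,0,0],-0.0377],[1,[0,0,0],-0.0377],[1,[0,0,0],-0.0377],[1,[0,0,0],-0.0377],[1,[0,0,0],-0.0377],[1,[0,0,0],-0.0377]]' --newtons 25

```text
clock: 0.98
eef_pos: [0.2269, -0.5553, 0.231]
tool_rot: [-3.142, -0.001, 1.578]
wrist_force: [-0.4, 0.1, -0.3]
finger_gap: 1.0
finger_force: 0.0
```

```bash
python3 - <<'E'
from h import *
z=np.load("top.npz"); P=z["P"]
for u,v in((64,172),(264,166),(268,319),(66,325)): 
    print(P[round(v/2.7+130),round(u/2.7+160)].round(3))
print(P[221,221].round(3))
E
```

```text
[0.612 0.326 0.019]
[0.628 0.066 0.001]
[0.425 0.059 0.008]
[0.416 0.321 0.017]
[0.519 0.196 0.002]
```

>>> apply_moves --deltas '[[1,[0.92,0.57,0],0],[1,[0.92,0.57,0],0],[1,[0.92,0.57,0],0],[1,[0.92,0.57,0],0],[1,[0.92,0.57,0],0],[1,[0.92,0.57,0],0],[1,[0.92,0.57,0],0],[1,[0.92,0.57,0],0],[1,[0.92,0.57,0],0],[1,[0.92,0.57,0],0]]'

```text
clock: 1.82
eef_pos: [0.398, -0.2777, 0.2312]
tool_rot: [-3.142, 0.0, 1.572]
wrist_force: [0.2, -0.7, 0.3]
finger_gap: 0.999
finger_force: 0.0
```

>>> apply_moves --deltas '[[1,[0.92,0.57,0],0],[1,[0.92,0.57,0],0],[1,[0.92,0.57,0],0],[1,[0.92,0.57,0],0],[1,[0.92,0.57,0],0],[1,[0.92,0.57,0],0],[1,[0,0,0],0],[1,[0,0,0],0],[1,[0,0,0],0],[1,[0,0,0],0]]'

```text
clock: 2.65
eef_pos: [0.4995, -0.1144, 0.2312]
tool_rot: [-3.141, 0.0, 1.571]
wrist_force: [-0.3, 0.5, -0.6]
finger_gap: 0.998
finger_force: 0.0
```

```bash
cat > w.py <<'E'
# wrist look: bright discs at beaker-top heights
from h import *
import sys
p,im,d=cam("wrist"); s=observe(); P=pts(p,d); np.savez("wrist",im=im,P=P)
print(s["eef_pos"].round(4),s["tool_rot"].round(4),p["position"].round(3))
cv2.imwrite(sys.argv[1],im[...,::-1])
for nm,top in(("S",.070),("M",.092),("L",.116)):
    m=(im.mean(-1)>70)&(abs(P[...,2]-top)<.006)
    k,l,st,ce=cv2.connectedComponentsWithStats(m.astype(np.uint8))
    for i in range(1,k):
        if st[i,4]<300: continue
        q=P[l==i]; (cx,cy),r=cv2.minEnclosingCircle(q[:,:2].astype(np.float32))
        print(nm,st[i],"z",np.median(q[:,2]).round(4),"mean",q[:,:2].mean(0).round(4),"circ",round(cx,4),round(cy,4),"D",round(2*r,4))
E
python3 w.py pics/w1.png
```

```text
[ 0.4995 -0.1145  0.2312] [-3.1415e+00  2.0000e-04  1.5706e+00] [ 0.501 -0.042  0.374]
S [545  43  15  48 378] z 0.0653 mean [ 0.7526 -0.0021] circ 0.7554 0.003 D 0.0419
S [ 265  170   39   38 1116] z 0.0698 mean [ 0.5024 -0.1118] circ 0.5023 -0.1124 D 0.0392
S [352 252  62  46 443] z 0.0699 mean [ 0.6009 -0.1963] circ 0.6131 -0.2171 D 0.0706
S [268 331  45  24 367] z 0.07 mean [ 0.5096 -0.2936] circ 0.5103 -0.309 D 0.0534
```

View pics/w1.png

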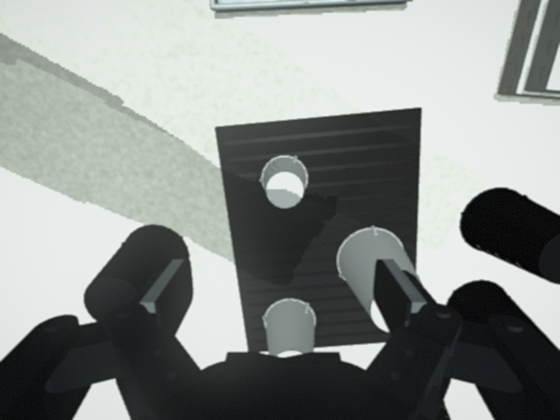

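The wrist view shows the small beaker's top at (285,190) between the fingers, measured at (0.5023,-0.112). Correct and descend.

>>> apply_moves --deltas '[[1,[0.08,0.09,0.5],0],[1,[0,0,1],0],[1,[0,0,1],0],[1,[0,0,1],0],[1,[0,0,1],0],[1,[0,0,1],0],[1,[0,0,0.8],0],[1,[0,0,0.4],0],[1,[0,0,0],0],[1,[0,0,0],0]]'

```text
clock: 3.53
eef_pos: [0.5025, -0.1117, 0.0308]
tool_rot: [-3.141, 0.0, 1.571]
wrist_force: [-0.5, -0.6, 0.7]
finger_gap: 1.002
finger_force: 0.0
```

>>> apply_moves --deltas '[[-1,[0,0,0],0],[-1,[0,0,0],0],[-1,[0,0,0],0],[-1,[0,0,0],0],[-1,[0,0,0],0],[-1,[0,0,0],0],[-1,[0,0,0],0],[-1,[0,0,0],0],[-1,[0,0,0],0],[-1,[0,0,0],0]]' --newtons 25

```text
clock: 4.37
eef_pos: [0.504, -0.1116, 0.0319]
tool_rot: [3.139, 0.001, 1.572]
wrist_force: [2.5, 0.5, 6.1]
finger_gap: 0.535
finger_force: 25.1
```

>>> apply_moves --deltas '[[-1,[0,0,-0.5],0],[-1,[0,0,-1],0],[-1,[0,0,-1],0],[-1,[0.5,0,-0.5],0],[-1,[1,0.1,0],0],[-1,[1,0.1,0],0],[-1,[1,0.1,0],0],[-1,[1,0.1,0],0],[-1,[1,0.1,0],0],[-1,[1,0.1,0],0]]'

```text
clock: 5.2
eef_pos: [0.5204, 0.0854, 0.1208]
tool_rot: [3.141, 0.0, 1.572]
wrist_force: [1.0, -0.2, -0.5]
finger_gap: 0.534
finger_force: 25.7
```

>>> apply_moves --deltas '[[-1,[1,0,0],0],[-1,[1,0,0],0],[-1,[1,0,0],0],[-1,[0.7,0,0],0],[-1,[0,0,0.8],0],[-1,[0,0,0.8],0],[-1,[0,0,0.5],0],[-1,[0,0,0],0],[-1,[0,0,0],0],[-1,[0,0,0],0]]'

```text
clock: 6.03
eef_pos: [0.5209, 0.1949, 0.0587]
tool_rot: [3.14, -0.0, 1.572]
wrist_force: [-0.4, -0.8, 1.0]
finger_gap: 0.532
finger_force: 25.7
```

```bash
python3 w.py pics/w2.png
```

```text
[0.5212 0.195  0.059 ] [ 3.1393e+00 -2.0000e-04  1.5720e+00] [0.522 0.268 0.201]
S [ 237  228   93   53 1167] z 0.0701 mean [0.5221 0.2117] circ 0.5229 0.1979 D 0.045
M [ 235  253   96   97 7384] z 0.0961 mean [0.5222 0.1973] circ 0.5222 0.1945 D 0.0404
```

View pics/w2.png

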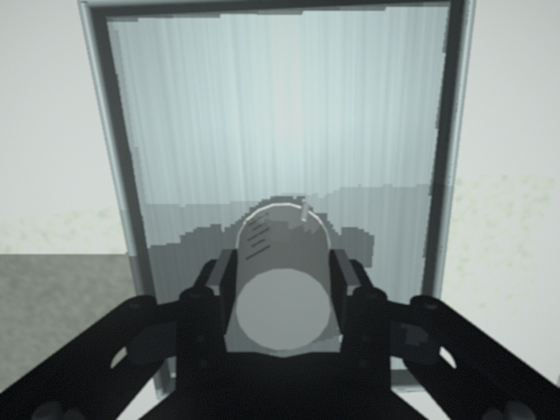

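The beaker hangs upright in the grip, its top disc at (283,309) and z about 0.096. It needs 30 mm more to the tray floor.

>>> apply_moves --deltas '[[-1,[0,0,0.5],0],[-1,[0,0,0.3],0],[-1,[0,0,0.15],0],[-1,[0,0,0.05],0],[-1,[0,0,0],0],[-1,[0,0,0],0],[-1,[0,0,0],0],[-1,[0,0,0],0],[-1,[0,0,0],0],[-1,[0,0,0],0]]'

```text
clock: 6.92
eef_pos: [0.5204, 0.1949, 0.0288]
tool_rot: [3.141, 0.0, 1.572]
wrist_force: [-4.2, -0.1, 10.6]
finger_gap: 0.533
finger_force: 27.0
```

>>> apply_moves --deltas '[[-1,[0,0,-0.02],0],[0.2,[0,0,0],0],[0.6,[0,0,0],0],[1,[0,0,0],0],[1,[0,0,0],0],[1,[0,0,0],0],[1,[0,0,0],0],[1,[0,0,0],0],[1,[0,0,-0.3],0],[1,[0,0,-1],0]]'

```text
clock: 7.75
eef_pos: [0.517, 0.1945, 0.0634]
tool_rot: [-3.134, 0.001, 1.572]
wrist_force: [1.3, 0.0, 0.3]
finger_gap: 0.999
finger_force: 0.0
```

>>> apply_moves --deltas '[[1,[0,0,-1],0],[1,[0,0,-1],0],[1,[0,0,-1],0],[1,[0,0,-1],0],[1,[0,0,-1],0],[1,[0,0,-0.5],0],[1,[0,0,0],0],[1,[0,0,0],0],[1,[0,0,0],0],[1,[0,0,0],0]]'

```text
clock: 8.58
eef_pos: [0.5195, 0.1948, 0.2306]
tool_rot: [-3.14, 0.0, 1.572]
wrist_force: [-0.3, -0.3, -0.2]
finger_gap: 0.999
finger_force: 0.0
```

```bash
python3 w.py pics/w3.png
```

```text
[0.5195 0.1948 0.2305] [-3.1394e+00  4.0000e-04  1.5722e+00] [0.521 0.268 0.373]
S [ 265  173   38   37 1067] z 0.0669 mean [0.5218 0.1945] circ 0.5217 0.1939 D 0.0388
S [ 479  258   81   80 4203] z 0.0654 mean [0.795  0.0774] circ 0.7949 0.0681 D 0.1269
```

Small stands at (0.5217,0.194) with its top at z 0.067, as it should. Next the medium.

>>> apply_moves --deltas '[[1,[-1,-0.03,0],0],[1,[-1,-0.03,0],0],[1,[-1,-0.03,0],0],[1,[-1,-0.03,0],0],[1,[-1,-0.03,0],0],[1,[-1,-0.03,0],0],[1,[-1,-0.03,0],0],[1,[-1,-0.03,0],0],[1,[-1,-0.03,0],0],[1,[-1,-0.03,0],0]]'

```text
clock: 9.47
eef_pos: [0.5109, -0.1063, 0.231]
tool_rot: [-3.14, -0.001, 1.572]
wrist_force: [0.2, -0.9, 0.4]
finger_gap: 1.001
finger_force: 0.0
```

>>> apply_moves --deltas '[[1,[-1,0,0],0],[1,[-1,0,0],0],[1,[-1,0,0],0],[1,[-1,0,0],0],[1,[-1,0,0],0],[1,[-1,0,0],0],[1,[-0.9,0,0],0],[1,[0,0,0],0],[1,[0,0,0],0],[1,[0,0,0],0]]'

```text
clock: 10.3
eef_pos: [0.5116, -0.3115, 0.2311]
tool_rot: [-3.141, -0.001, 1.572]
wrist_force: [0.2, -0.4, -0.4]
finger_gap: 0.999
finger_force: 0.0
```

```bash
python3 w.py pics/w4.png
```

```text
[ 0.5118 -0.3111  0.2315] [-3.1410e+00 -8.0000e-04  1.5728e+00] [ 0.513 -0.239  0.374]
S [353  58  38  77 363] z 0.0701 mean [ 0.5877 -0.2234] circ 0.6084 -0.2206 D 0.0695
S [214 331  54  23 342] z 0.0701 mean [ 0.4664 -0.4889] circ 0.4636 -0.5067 D 0.0633
M [362  54  37  79 415] z 0.0921 mean [ 0.5901 -0.2229] circ 0.6109 -0.2197 D 0.0644
M [ 254  173   52   51 2004] z 0.0918 mean [ 0.51  -0.313] circ 0.51 -0.3137 D 0.0496
M [210 343  49  21 301] z 0.0916 mean [ 0.4584 -0.4862] circ 0.459 -0.4976 D 0.0543
L [ 372   52   77   79 4687] z 0.1159 mean [ 0.6133 -0.219 ] circ 0.614 -0.2192 D 0.0597
```

>>> apply_moves --deltas '[[1,[-0.07,-0.06,0.5],0],[1,[0,0,1],0],[1,[0,0,1],0],[1,[0,0,1],0],[1,[0,0,1],0],[1,[0,0,0.9],0],[1,[0,0,0.5],0],[1,[0,0,0],0],[1,[0,0,0],0],[1,[0,0,0],0]]'

```text
clock: 11.18
eef_pos: [0.5109, -0.3142, 0.0566]
tool_rot: [3.14, 0.001, 1.573]
wrist_force: [0.0, 0.1, 1.1]
finger_gap: 0.997
finger_force: 0.0
```

>>> apply_moves --deltas '[[-1,[0,0,0],0],[-1,[0,0,0],0],[-1,[0,0,0],0],[-1,[0,0,0],0],[-1,[0,0,0],0],[-1,[0,0,0],0],[-1,[0,0,0],0],[-1,[0,0,0],0],[-1,[0,0,-0.2],0],[-1,[0,0,-0.5],0]]'

```text
clock: 12.02
eef_pos: [0.5091, -0.3134, 0.0748]
tool_rot: [-3.139, -0.002, 1.572]
wrist_force: [-0.1, -0.2, -0.9]
finger_gap: 0.643
finger_force: 26.4
```

>>> apply_moves --deltas '[[-1,[0,0,-1],0],[-1,[0,0,-1],0],[-1,[0.5,0,-1],0],[-1,[1,0.05,0],0],[-1,[1,0.05,0],0],[-1,[1,0.05,0],0],[-1,[1,0.05,0],0],[-1,[1,0.05,0],0],[-1,[1,0.05,0],0],[-1,[1,0.05,0],0]]'

```text
clock: 12.85
eef_pos: [0.5201, -0.0878, 0.1666]
tool_rot: [3.141, 0.0, 1.572]
wrist_force: [0.7, 0.3, -0.5]
finger_gap: 0.646
finger_force: 26.5
```

>>> apply_moves --deltas '[[-1,[1,0.01,0],0],[-1,[1,0.01,0],0],[-1,[1,0.01,0],0],[-1,[1,0.01,0],0],[-1,[1,0.01,0],0],[-1,[1,0.01,0],0],[-1,[1,0,0],0],[-1,[1,0,0],0],[-1,[0.9,0,0],0],[-1,[0.5,0,0],0]]'

```text
clock: 13.68
eef_pos: [0.5213, 0.1954, 0.1665]
tool_rot: [3.141, -0.001, 1.574]
wrist_force: [-0.2, -0.4, 0.2]
finger_gap: 0.64
finger_force: 26.5
```

>>> apply_moves --deltas '[[-1,[0,0,0],0],[-1,[0,0,0],0],[-1,[0,0,0],0],[-1,[0,0,0],0],[-1,[0,0,0],0],[-1,[0,0,0],0],[-1,[0,0,0],0],[-1,[0,0,0],0],[-1,[0,0,0],0],[-1,[0,0,0],0]]'

```text
clock: 14.52
eef_pos: [0.5217, 0.1927, 0.1659]
tool_rot: [3.142, 0.0, 1.572]
wrist_force: [0.5, 0.5, -0.2]
finger_gap: 0.643
finger_force: 26.5
```

```bash
cat > hw.py <<'E'
# held beaker: flat top disc, brightness + height near TCP+0.036
from h import *
import sys
p,im,d=cam("wrist"); s=observe(); P=pts(p,d); t=s["eef_pos"]
print(t.round(4),s["tool_rot"].round(4))
m=(im.mean(-1)>70)&(abs(P[...,0]-t[0])<.06)&(abs(P[...,1]-t[1])<.06)
zz=P[m][:,2]; h,e=np.histogram(zz[zz>t[2]],bins=np.arange(t[2],t[2]+.08,.001)); top=e[h.argmax()]+.0005
m&=abs(P[...,2]-top)<.003
k,l,st,ce=cv2.connectedComponentsWithStats(m.astype(np.uint8)); i=1+st[1:,4].argmax()
q=P[l==i]; c,r=cv2.minEnclosingCircle(q[:,:2].astype(np.float32))
A=np.c_[q[:,:2]-q[:,:2].mean(0),np.ones(len(q))]; co=np.linalg.lstsq(A,q[:,2],rcond=None)[0]
print("top",np.median(q[:,2]).round(4),st[i],"mean",q.mean(0).round(4),"circ",np.round(c,4),"D",round(2*r,4),"slope",co[:2].round(3))
cv2.imwrite(sys.argv[1],im[...,::-1])
E
python3 hw.py pics/h1.png
```

```text
[0.5217 0.1928 0.1658] [-3.1416e+00  1.0000e-04  1.5721e+00]
top 0.2008 [ 224  243  119  109 9996] mean [0.5232 0.1955 0.2007] circ [0.523  0.1936] D 0.0494 slope [-0.008 -0.01 ]
```

View pics/h1.png

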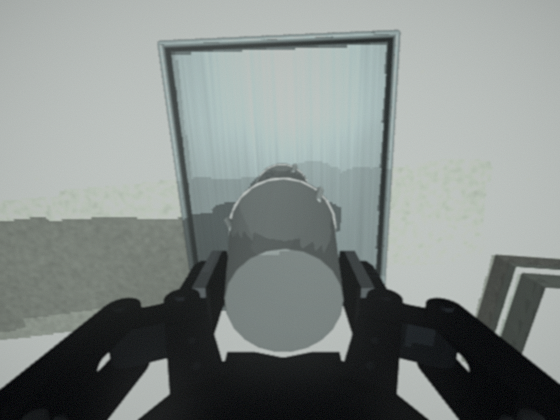

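The medium hangs upright, its top at (284,300), centred within about 1 mm of the small one. Nudge x by -1 mm and lower.

>>> apply_moves --deltas '[[-1,[0,-0.04,0],0],[-1,[0,0,0.6],0],[-1,[0,0,0.6],0],[-1,[0,0,0.5],0],[-1,[0,0,0.5],0],[-1,[0,0,0.5],0],[-1,[0,0,0.4],0],[-1,[0,0,0.3],0],[-1,[0,0,0],0],[-1,[0,0,0],0]]'

```text
clock: 15.4
eef_pos: [0.5202, 0.1928, 0.0638]
tool_rot: [-3.141, 0.0, 1.572]
wrist_force: [-0.1, 0.2, 0.0]
finger_gap: 0.638
finger_force: 26.4
```

>>> apply_moves --deltas '[[-1,[0,0,0.15],0],[-1,[0,0,0.1],0],[-1,[0,0,0.07],0],[-1,[0,0,0],0],[-1,[0,0,0],0],[-1,[0,0,0],0],[-1,[0,0,0],0],[-1,[0,0,0],0],[-1,[0,0,0],0],[-1,[0,0,0],0]]'

```text
clock: 16.23
eef_pos: [0.5205, 0.1928, 0.0543]
tool_rot: [3.142, 0.0, 1.572]
wrist_force: [-0.6, -0.4, -0.3]
finger_gap: 0.647
finger_force: 26.5
```

```bash
python3 hw.py pics/h2.png
```

```text
[0.5205 0.1928 0.0543] [3.1415e+00 1.0000e-04 1.5722e+00]
top 0.0892 [  224   243   119   109 10006] mean [0.522  0.1955 0.0892] circ [0.5223 0.1938] D 0.0494 slope [-0.008 -0.009]
```

Almost touching; lower 0.5 mm, release and retreat.

>>> apply_moves --deltas '[[-1,[0,0,0.02],0],[-1,[0,0,0],0],[0.4,[0,0,0],0],[0.7,[0,0,0],0],[1,[0,0,0],0],[1,[0,0,0],0],[1,[0,0,0],0],[1,[0,0,0],0],[1,[0,0,-0.3],0],[1,[0,0,-1],0]]'

```text
clock: 17.12
eef_pos: [0.5175, 0.1924, 0.0892]
tool_rot: [-3.134, 0.001, 1.572]
wrist_force: [-0.2, -0.2, -0.2]
finger_gap: 1.006
finger_force: 0.0
```

>>> apply_moves --deltas '[[1,[0,0,-1],0],[1,[0,0,-1],0],[1,[0,0,-1],0],[1,[0,0,-1],0],[1,[0,0,-0.7],0],[1,[0,0,0],0],[1,[0,0,0],0],[1,[0,0,0],0],[1,[0,0,0],0],[1,[0,0,0],0]]'

```text
clock: 17.95
eef_pos: [0.5199, 0.1927, 0.2324]
tool_rot: [-3.14, 0.0, 1.572]
wrist_force: [-0.7, -0.6, -0.2]
finger_gap: 1.005
finger_force: 0.0
```

```bash
python3 w.py pics/w5.png
```

```text
[0.5199 0.1928 0.2325] [-3.1398e+00  3.0000e-04  1.5722e+00] [0.521 0.265 0.375]
S [ 477  255   83   81 4356] z 0.0654 mean [0.7949 0.0763] circ 0.794 0.068 D 0.1277
M [ 258  169   51   50 1920] z 0.0889 mean [0.5214 0.1944] circ 0.5214 0.1936 D 0.0488
```

Medium is nested (top z 0.089). Now the large.

>>> apply_moves --deltas '[[1,[-0.98,0.22,0],0],[1,[-0.98,0.22,0],0],[1,[-0.98,0.22,0],0],[1,[-0.98,0.22,0],0],[1,[-0.98,0.22,0],0],[1,[-0.98,0.22,0],0],[1,[-0.98,0.22,0],0],[1,[-0.98,0.22,0],0],[1,[-0.98,0.22,0],0],[1,[-0.98,0.22,0],0]]'

```text
clock: 18.83
eef_pos: [0.5867, -0.1025, 0.233]
tool_rot: [-3.141, -0.0, 1.572]
wrist_force: [0.3, 0.4, 0.1]
finger_gap: 1.005
finger_force: 0.0
```

>>> apply_moves --deltas '[[1,[-0.98,0.22,0],0],[1,[-0.98,0.22,0],0],[1,[-0.98,0.22,0],0],[1,[-0.98,0.22,0],0],[1,[0,0,0],0],[1,[0,0,0],0],[1,[0,0,0],0],[1,[0,0,0],0],[1,[0,0,0],0],[1,[0,0,0],0]]'

```text
clock: 19.67
eef_pos: [0.6135, -0.2177, 0.234]
tool_rot: [3.141, 0.0, 1.573]
wrist_force: [0.0, 0.7, 0.3]
finger_gap: 0.997
finger_force: 0.0
```

```bash
python3 w.py pics/w6.png
```

```text
[ 0.6135 -0.2178  0.234 ] [3.1413e+00 2.0000e-04 1.5732e+00] [ 0.614 -0.145  0.377]
L [ 250  171   66   65 3324] z 0.1158 mean [ 0.6147 -0.218 ] circ 0.6146 -0.2195 D 0.0598
```

View pics/w6.png

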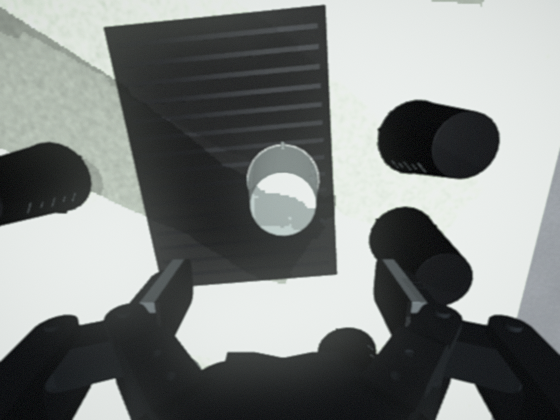

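The wrist view shows the large off-white beaker at (283,204). The black ones at (460,145) and (445,278) sit well clear to the right, about 50 mm beyond the fingers. Descend and grip.

>>> apply_moves --deltas '[[1,[-0.04,0.03,0.5],0],[1,[0,0,1],0],[1,[0,0,1],0],[1,[0,0,1],0],[1,[0,0,0.9],0],[1,[0,0,0.5],0],[1,[0,0,0.2],0],[1,[0,0,0],0],[1,[0,0,0],0],[1,[0,0,0],0]]'

```text
clock: 20.55
eef_pos: [0.6153, -0.2203, 0.0827]
tool_rot: [3.139, 0.002, 1.572]
wrist_force: [-0.1, 0.6, 0.3]
finger_gap: 1.001
finger_force: 0.0
```

>>> apply_moves --deltas '[[-1,[0,0,0],0],[-1,[0,0,0],0],[-1,[0,0,0],0],[-1,[0,0,0],0],[-1,[0,0,0],0],[-1,[0,0,0],0],[-1,[0,0,0],0],[-1,[0,0,0],0],[-1,[0,0,-0.2],0],[-1,[0,0,-0.5],0]]' --newtons 30

```text
clock: 21.38
eef_pos: [0.6134, -0.2193, 0.1005]
tool_rot: [-3.139, -0.001, 1.572]
wrist_force: [-0.4, -1.2, -0.8]
finger_gap: 0.762
finger_force: 33.2
```

>>> apply_moves --deltas '[[-1,[0,0,-1],0],[-1,[0,0,-1],0],[-1,[0,0,-1],0],[-1,[0.5,-0.1,-0.2],0],[-1,[0.98,-0.22,0],0],[-1,[0.98,-0.22,0],0],[-1,[0.98,-0.22,0],0],[-1,[0.98,-0.22,0],0],[-1,[0.98,-0.22,0],0],[-1,[0.98,-0.22,0],0]]'

```text
clock: 22.22
eef_pos: [0.5708, -0.0268, 0.1978]
tool_rot: [3.141, -0.0, 1.572]
wrist_force: [0.3, -0.1, -1.3]
finger_gap: 0.761
finger_force: 33.4
```

>>> apply_moves --deltas '[[-1,[0.98,-0.22,0],0],[-1,[0.98,-0.22,0],0],[-1,[0.98,-0.22,0],0],[-1,[0.98,-0.22,0],0],[-1,[0.98,-0.22,0],0],[-1,[0.98,-0.22,0],0],[-1,[0.98,-0.22,0],0],[-1,[0.5,-0.14,0],0],[-1,[0,0,0],0],[-1,[0,0,0],0]]'

```text
clock: 23.05
eef_pos: [0.5204, 0.1929, 0.1978]
tool_rot: [3.141, 0.0, 1.574]
wrist_force: [1.1, -0.8, -0.8]
finger_gap: 0.766
finger_force: 33.4
```

>>> apply_moves --deltas '[[-1,[0,0,0],0],[-1,[0,0,0],0],[-1,[0,0,0],0],[-1,[0,0,0],0],[-1,[0,0,0],0],[-1,[0,0,0],0],[-1,[0,0,0],0],[-1,[0,0,0],0],[-1,[0,0,0],0],[-1,[0,0,0],0]]'

```text
clock: 23.88
eef_pos: [0.5208, 0.1922, 0.1977]
tool_rot: [3.142, 0.0, 1.572]
wrist_force: [0.3, -0.2, -1.4]
finger_gap: 0.761
finger_force: 33.4
```

```bash
python3 hw.py pics/h3.png
```

```text
[0.5208 0.1923 0.1977] [3.1415e+00 1.0000e-04 1.5723e+00]
top 0.2307 [  213   230   142   127 13923] mean [0.5224 0.1956 0.2307] circ [0.5223 0.1934] D 0.0593 slope [-0.017 -0.005]
```

View pics/h3.png

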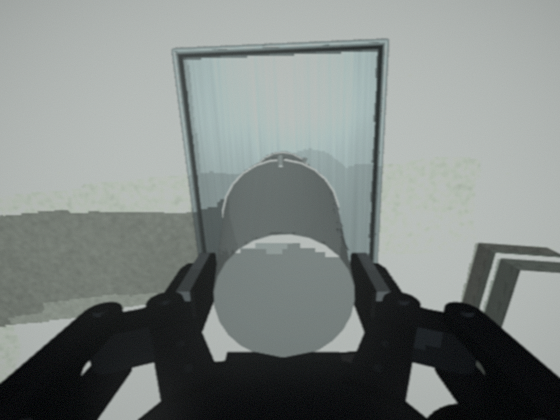

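The large hangs upright, top at (284,296), aligned within 1 mm. Lower.

>>> apply_moves --deltas '[[-1,[0,-0.015,0.4],0],[-1,[0,0,0.6],0],[-1,[0,0,0.6],0],[-1,[0,0,0.6],0],[-1,[0,0,0.5],0],[-1,[0,0,0.4],0],[-1,[0,0,0.3],0],[-1,[0,0,0.2],0],[-1,[0,0,0],0],[-1,[0,0,0],0]]'

```text
clock: 24.77
eef_pos: [0.5204, 0.1923, 0.0899]
tool_rot: [3.141, 0.0, 1.572]
wrist_force: [-0.1, -0.2, -1.0]
finger_gap: 0.761
finger_force: 33.3
```

>>> apply_moves --deltas '[[-1,[0,0,0.15],0],[-1,[0,0,0.1],0],[-1,[0,0,0.05],0],[-1,[0,0,0],0],[-1,[0,0,0],0],[-1,[0,0,0],0],[-1,[0,0,0],0],[-1,[0,0,0],0],[-1,[0,0,0],0],[-1,[0,0,0],0]]'

```text
clock: 25.6
eef_pos: [0.5203, 0.1922, 0.0807]
tool_rot: [3.142, 0.0, 1.572]
wrist_force: [0.2, 0.3, -1.0]
finger_gap: 0.76
finger_force: 33.4
```

```bash
python3 hw.py pics/h4.png
```

```text
[0.5203 0.1922 0.0807] [3.1416e+00 1.0000e-04 1.5722e+00]
top 0.1138 [  213   231   142   126 13919] mean [0.522  0.1955 0.1137] circ [0.522  0.1932] D 0.0591 slope [-0.017 -0.004]
```

>>> apply_moves --deltas '[[-1,[0,0,0.03],0],[-1,[0,0,0],0],[0.6,[0,0,0],0],[0.8,[0,0,0],0],[1,[0,0,0],0],[1,[0,0,0],0],[1,[0,0,0],0],[1,[0,0,0],0],[1,[0,0,-0.3],0],[1,[0,0,-1],0]]'

```text
clock: 26.48
eef_pos: [0.5175, 0.1918, 0.1153]
tool_rot: [-3.134, 0.001, 1.572]
wrist_force: [0.1, 0.3, 0.3]
finger_gap: 1.001
finger_force: 0.0
```

>>> apply_moves --deltas '[[1,[0,0,-1],0],[1,[0,0,-1],0],[1,[0,0,-1],0],[1,[0,0,-1],0],[1,[0,0,-0.5],0],[1,[0,0,0],0],[1,[0,0,0],0],[1,[0,0,0],0],[1,[0,0,0],0],[1,[0,0,0],0]]'

```text
clock: 27.32
eef_pos: [0.5197, 0.1922, 0.2526]
tool_rot: [-3.14, 0.0, 1.572]
wrist_force: [0.1, -0.7, 0.5]
finger_gap: 0.997
finger_force: 0.0
```

```bash
python3 hw.py pics/w7.png; python3 - <<'E'
from h import *
z=np.load("wrist.npz")
p,im,d=cam("scene"); cv2.imwrite("pics/s9.png",im[...,::-1])
p,im,d=cam("wrist"); P=pts(p,d)
m=(abs(P[...,2]-.113)<.006)&(im.mean(-1)>70)&(abs(P[...,1]-.19)<.08)&(abs(P[...,0]-.52)<.08)
q=P[m]; A=np.c_[q[:,:2]-q[:,:2].mean(0),np.ones(len(q))]; print(np.linalg.lstsq(A,q[:,2],rcond=None)[0].round(4),np.median(q[:,2]),q.mean(0))
E
```

```text
[0.5198 0.1922 0.2527] [-3.1399e+00  3.0000e-04  1.5722e+00]
top 0.3032 [411 302  14  10  94] mean [0.5672 0.2025 0.3032] circ [0.5669 0.2027] D 0.0055 slope [-0.169  0.193]
[ 0.0012 -0.0093  0.1128] 0.11283960386797873 [0.52015141 0.19456649 0.11275515]
```

View pics/s9.png

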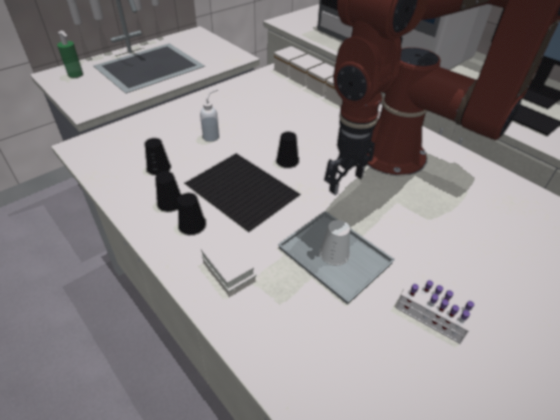

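The large beaker stands upright on the tray at (338,242) over the other two, with its top at z 0.1128 and level (0.113 expected). The gripper is clear and the bystanders are unmoved. Handing in.

```bash
python3 -c "
from bench import arm; print(arm.close_job())"
```

```text
the job is handed in; nothing more can be done
None
```

The three beakers are nested mouth-down on the tray with the small inside the medium inside the large, all released, and I handed the job in at about 27 s on the robot's clock.

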